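Fill the core block and hold it against the sprung stop

ROBOT

A 6-joint arm with a two-finger parallel gripper is mounted at the origin on the work surface. World frame = base frame: x ahead of the robot, y to its left, z up, the work surface at z = 0. Lengths are in m, angles in rad, forces in N, time in s.
With the tool pointing down it reaches from about 0.25 to 0.725 m from the base axis. Payload 4 kg.
Tool frame: the origin (TCP) lies between the finger pads; the fingertips stand 8 mm ahead of it and the grasp point (between the pads) lies 11 mm behind it; z points along the fingers, y is the line along which they close (so a half turn about z gives the same grasp; the last joint's range is limited). The gripper opens to 85 mm and grips with 20 to 120 N. Pads are 22 mm wide; open, the fingers measure 114 mm over their backs; the gripper's body (76 mm by 85 mm) begins 54 mm behind the grasp point. The pads swing forward as they close: fully open they stand 13 mm farther back than shut.
Start: joints at [-1.114, 0.241, 0.005, 1.335, 0, 1.571], TCP at [0.221, -0.449, 0.239] pointing down, gripper open.
Joint ranges: [-2.72, 2.72], [-1.05, 1.87], [-1.09, 1.28], [-1.99, 2.15], [-1.42, 1.44], [-3.14, 3.14]. Speed limits (rad/s): [2.79, 2.79, 3.14, 3.14, 3.14, 3.14].

INTERFACE

Orientations are given as a unit quaternion [x, y, z, w].
In Python, from workcell import status, viewer, bot gives the robot as it stands.
- The arm moves only by the tool servo_tool, never from a script. Its argument "commands" is a list of rows, each a list of 5 numbers: the finger opening in mm, from 0 to 85.4, then the shift along the tool's x, y, z in mm, then the turn about the tool's z in rad. A call has 1 to 20 rows; each row shifts and turns the commanded pose from where the row before left it, along the tool's axes as they then stand; what a row does not reach is not made up. A row lasts 1/8 s, in which the tool goes at most 62.5 mm and 10.7 degrees, less where a joint would pass 70% of its speed; a pose out of reach is approached as far as the arm can. A call is refused whole if a number of a shift passes 62.5 or a number of a turn 0.188, either way. A call with a gripper value outside its range is refused whole. The fingers move at their own pace and stop on an object; the grip force is fixed at half the most. Time passes only in rows, so rows that do not move let the fingers close. It gives the time, the measured TCP pose, the force, the opening and the grip force at its end, in the units of the state.
- status.get_obs(): the state, without advancing time (a new reading comes with each control period).
- viewer.camera(name): name is "side" or "top"; returns (picture, depth): 384x512x3 uint8, red, green, blue; 384x512 float32, m along the optical axis (not along the pixel's ray), 0 where there is no reading.
- viewer.get_calibration(name): a dict with "camera_matrix" (3x3 intrinsics, pixels), "R" (3x3) and "t" (3): a world point X has camera coordinates R X + t. Camera axes: x right, y down, z forward; pixel columns grow to the right and rows downward; lengths in m; the calibration is good to about 2 mm. A picture is of the moment at which its call begins. get_calibration takes no time and is no camera call.
- bot.job_done(): hands the job in; it is judged then, once.
Trained networks look in the newest picture that a camera, given by its name, has taken for a name from the list of things; names that differ only in an ending like _2 or _b are one class to them, and where a whole thing is asked for, a point or a joint stands for the part that bears it (a point fixed in the world has none). Each returns a list of dicts, best first, with "p" (0 to 1); they miss things now and then, are a little off and sometimes report something else, mostly with a low value. They report only what shows in the picture. A call takes as long as a camera call. They do not tell look-alikes from the thing itself.
- viewer.masks_of(camera, label): "mask" (384x512 bool, what is visible of it) and "pixel" ([row, column] in pixels, amid what is visible of it).
- viewer.spot_point(camera, label): "pixel" ([row, column] in pixels: a listed point, or the origin of a listed thing).
The state is a dict: "clock": time; "joint_pos": joint angles; "joint_vel": joint speeds; "tau": joint torques, N m; "eef_pos": TCP position; "tool_rot": TCP orientation; "ft_force": force on the tool from outside, world axes, zero at the start; "ft_torque": the same for the moment, N m; "grip_width": finger opening in m; "grasp_force": force on a finger pad.
Only numpy, scipy, OpenCV 4.12 (cv2) and the standard library are available. Lean on these libraries where they do the work, as an engineer would, in place of code of your own. Each camera call takes 0.05 s, during which the arm holds its last target. There are 200 camera calls.

TASK

Put the two spare core plugs, which stand in the shallow tray, fully down into the two empty pockets of the wooden block, leaving the plugs already seated and everything else as they are. Then, with the fingers, slide the block flat along the bench against the aluminium stop bar and push the bar gently back on its springs to half of its 40 mm travel (about 10 N), and keep pressing: finish while still holding it there, square against the bar, so that a colleague can clamp it.

Things in the scene. Friction and masses are not known exactly. Their poses are not given: they have to be found in the camera images.
- block: light wooden block, 60 x 220 x 40 mm (x, y, z), 0.3 to 0.5 kg, loose on the bench; origin at the centre of its underside. Along its y run four round pockets, at y = -81, -27, 27 and 81 mm, x = 0, each 25 mm wide and 30 mm deep (floor 10 mm above the underside) with a 2 mm chamfer; a seated plug stands 40 mm out of it. Its long face on the +x side faces the stop bar; push on the middle of the opposite (-x) long face
- block_hole0 (a point): centre of the mouth of pocket 0 in the top face of the block (at y = -81 mm in the block), 40 mm above the bench
- block_hole1 (a point): centre of the mouth of pocket 1 in the top face of the block (at y = -27 mm in the block), 40 mm above the bench
- block_hole2 (a point): centre of the mouth of pocket 2 in the top face of the block (at y = 27 mm in the block), 40 mm above the bench
- block_hole3 (a point): centre of the mouth of pocket 3 in the top face of the block (at y = 81 mm in the block), 40 mm above the bench
- seated_a: round wooden core plug, 22 mm diameter, 70 mm long, 20 g, standing upright; origin at the centre of its lower end. Already seated in one of the pockets (which one varies)
- seated_b: round wooden core plug, 22 mm diameter, 70 mm long, 20 g, standing upright; origin at the centre of its lower end. Already seated in another of the pockets
- spare_a: round wooden core plug, 22 mm diameter, 70 mm long, 20 g, standing upright; origin at the centre of its lower end. A spare, in the tray, on its floor 5 mm above the bench
- spare_b: round wooden core plug, 22 mm diameter, 70 mm long, 20 g, standing upright; origin at the centre of its lower end. The other spare, in the tray
- station: clamping station screwed to the bench, beyond the block: steel back plate 300 mm wide and 60 mm high with two open clamps up to 160 mm high behind it, and the sprung stop bar in front of it. Origin on the bench below the middle of the front face of the stop bar at rest; x points the way the bar is pushed (away from the block), y along the bar. The back plate begins at x = 80 mm
- bar (a joint): travel of the stop bar along the station's x in m: 0 at rest, 0.04 at the end. The springs push back with 500 N/m, so 0.02 means 10 N
- bar_face (a point): middle of the front face of the aluminium stop bar (bar 20 x 270 x 46 mm, its underside 3 mm above the bench), 26 mm above the bench; moves with the bar; axes as the station's
- tray: shallow plywood tray, 170 x 210 mm, walls 5 mm thick and 18 mm high, floor 5 mm thick, fixed; origin at the centre of its underside
- thick_stub: thicker, shorter round wooden offcut, 34 mm diameter, 45 mm high, in the tray, not a plug; leave it; origin at its underside
- disc: loose sawn tree disc with bark, 90 mm diameter, 22 mm thick, lying flat; bystander, origin at its underside
- loupe: small brass standing loupe, 36 mm diameter, 40 mm high; bystander, origin at its underside
- glue: white glue bottle, 48 mm diameter, 130 mm high; bystander, origin at its underside
- brush: brush with a wooden handle, lying on the bench left of the block; bystander
- sander: cork sanding block 100 x 60 x 35 mm; bystander, origin at its underside
Things that resemble listed ones, but are neither listed nor needed, are in the scene too. What is shaped like the spare_a but purple is not meant. Leave any pink look-alike of the seated_a alone.

How it is judged:
On the way, in this order (a step that is already met when the one before it is completed fails the run):
1. all four pockets of the block hold a plug, fully down (((horizontal distance between seated_a and block_hole0 below 0.006 m and z of seated_a in the frame of block below 0.015 m) or (horizontal distance between seated_b and block_hole0 below 0.006 m and z of seated_b in the frame of block below 0.015 m) or (horizontal distance between spare_a and block_hole0 below 0.006 m and z of spare_a in the frame of block below 0.015 m) or (horizontal distance between spare_b and block_hole0 below 0.006 m and z of spare_b in the frame of block below 0.015 m)) and ((horizontal distance between seated_a and block_hole1 below 0.006 m and z of seated_a in the frame of block below 0.015 m) or (horizontal distance between seated_b and block_hole1 below 0.006 m and z of seated_b in the frame of block below 0.015 m) or (horizontal distance between spare_a and block_hole1 below 0.006 m and z of spare_a in the frame of block below 0.015 m) or (horizontal distance between spare_b and block_hole1 below 0.006 m and z of spare_b in the frame of block below 0.015 m)) and ((horizontal distance between seated_a and block_hole2 below 0.006 m and z of seated_a in the frame of block below 0.015 m) or (horizontal distance between seated_b and block_hole2 below 0.006 m and z of seated_b in the frame of block below 0.015 m) or (horizontal distance between spare_a and block_hole2 below 0.006 m and z of spare_a in the frame of block below 0.015 m) or (horizontal distance between spare_b and block_hole2 below 0.006 m and z of spare_b in the frame of block below 0.015 m)) and ((horizontal distance between seated_a and block_hole3 below 0.006 m and z of seated_a in the frame of block below 0.015 m) or (horizontal distance between seated_b and block_hole3 below 0.006 m and z of seated_b in the frame of block below 0.015 m) or (horizontal distance between spare_a and block_hole3 below 0.006 m and z of spare_a in the frame of block below 0.015 m) or (horizontal distance between spare_b and block_hole3 below 0.006 m and z of spare_b in the frame of block below 0.015 m))), for 0.3 s.
2. the fingers press the block flat against the stop bar with 6 to 14 N (contact force between block and bar between 6 and 14 N and angle between the y axis of block and the y axis of bar_face, either way round below 0.05 rad and angle between block's own z axis and vertical below 0.05 rad and height (world z) of block below 0.005 m and contact force between any of the fingers, the arm and block above 4 N and contact force between each of the fingers, the arm and bar below 1 N), for 0.5 s.
At the end, for the whole second after the job is handed in: All four pockets hold a plug (6 mm sideways, 5 mm off the floor); the block lies flat on the bench, within 0.05 rad of square to the stop bar, pressed on it with 6 to 14 N (bar back about 12 to 28 mm) by the robot, which does not touch the bar itself (all of step 1 and all of step 2); the arm keeps its last pose, push and grip.
It fails at once if the block is pressed on the stop bar with more than 25 N (contact force between block and bar above 25 N).
It fails at once if a plug that was already seated is pulled out (z of any of seated_a, seated_b in the frame of block above 0.025 m).
It fails at once if a bystander is moved by more than 30 mm (distance of any of thick_stub, disc, loupe, glue, brush, sander from where it was at the start of the episode above 0.03 m).
It also fails if it takes over 72 s, if anything falls off the work surface, if the arm or the gripper's body presses on something with over 40 N, if the wrist force passes 120 N, or if a joint passes its speed limit or range.

## Working session

There is one attempt and no reset: what is moved stays moved. The work goes in short steps, Python scripts to look and compute and a tool call to move; the robot and the scene stay as the last step left them, time stands still between calls to the robot, and variables do not carry over. Pictures are saved under pics/ and viewed, at most 10 in all, crops included, and the job is handed in when it is done.

Besides the shell and the picture viewer there is one more tool, called after "Call:" by a JSON object that holds its "method" and its "body". servo_tool: Moves the arm, as the interface text tells. Its arguments: {"type":"object","properties":{"commands":{"type":"array"}},"required":["commands"]}

```bash
mkdir -p pics
cat > h.py <<'E'
import numpy as np, cv2
from workcell import status, viewer, bot
def cal(n):
    c=viewer.get_calibration(n); return np.array(c["camera_matrix"]),np.array(c["R"]),np.array(c["t"]).ravel()
def unproj(n,px,d):
    K,R,t=cal(n); r,c=px; return R.T@(np.linalg.inv(K)@np.array([c,r,1.])*d-t)
def at_z(n,px,z):
    K,R,t=cal(n); r,c=px; ray=R.T@np.linalg.inv(K)@np.array([c,r,1.]); o=-R.T@t
    return o+ray*(z-o[2])/ray[2]
def proj(n,X):
    K,R,t=cal(n); p=K@(R@np.asarray(X,float)+t); return p[[1,0]]/p[2]
def cloud(n,depth):
    K,R,t=cal(n); v,u=np.mgrid[:384,:512]
    P=np.stack([u,v,np.ones_like(u)],-1)@np.linalg.inv(K).T*depth[...,None]
    return (P-t)@R
E
python3 - <<'E'
from h import *
print(status.get_obs())
for n in ("top","side"):
    im,d=viewer.camera(n); cv2.imwrite(f"pics/{n}0.png",cv2.resize(im[...,::-1],(768,576))); np.save(n+"d.npy",d)
    K,R,t=cal(n); print(n,"cam at",-R.T@t, K[0,0])
    for l in ("seated_a","block","bar","tray","thick_stub","block_hole0"):
        f=viewer.masks_of(n,l) if l!="block_hole0" else []
        for m in f:
            P=cloud(n,d)[m["mask"]&(d>0)]
            print(n,l,round(m["p"],2),np.round(m["pixel"]),m["mask"].sum(),np.round(np.median(P,0),3) if len(P) else 0,np.round(np.percentile(P,97,axis=0),3) if len(P) else 0)
    for i in range(4):
        print(i,[(round(m["p"],2),np.round(m["pixel"],1),np.round(at_z(n,m["pixel"],.04),3)) for m in viewer.spot_point(n,f"block_hole{i}")][:3])
    print([(round(m["p"],2),np.round(m["pixel"],1),np.round(at_z(n,m["pixel"],.026),3)) for m in viewer.spot_point(n,"bar_face")][:3])
E
```

```text
{'clock': 0.0, 'joint_pos': array([-1.11402236e+00,  2.41432137e-01,  3.73679022e-03,  1.33519389e+00,
       -3.13286582e-05,  1.57079344e+00]), 'joint_vel': array([ 0.0008953 , -0.00104372, -0.00107829, -0.00079171,  0.00043847,
        0.00052939]), 'tau': array([ 1.11519639e-03, -3.72322190e+01,  2.52404702e+01,  1.69816188e-02,
        1.54051045e-04,  4.87367629e-06]), 'eef_pos': array([ 0.2202514 , -0.44819908,  0.23840816]), 'tool_rot': array([ 9.74031996e-01,  2.26407983e-01, -2.52180012e-04, -1.01573328e-03]), 'ft_force': array([-0.35663835, -0.05714333,  0.01288364]), 'ft_torque': array([0.00929536, 0.00811503, 0.00122651]), 'grasp_force': 0.0, 'grip_width': 0.08550188180857575}
top cam at [ 0.25108463 -0.04908734  1.47205654] 483.4325280067125
top seated_a 0.62 [201. 212.] 61 [0.538 0.072 0.076] [0.549 0.081 0.084]
top seated_a 0.52 [232. 186.] 60 [0.435 0.16  0.066] [0.446 0.17  0.071]
top seated_a 0.48 [224. 208.] 72 [0.463 0.095 0.066] [0.476 0.106 0.074]
top block 0.56 [195. 186.] 1477 [0.558 0.159 0.038] [0.602 0.255 0.045]
top bar 0.7 [158. 193.] 1013 [0.665 0.149 0
[... 2316 characters left out ...]
.563, 0.177, 0.04 ])), (0.81, array([266.2, 194.1]), array([0.576, 0.231, 0.04 ])), (0.72, array([220.4, 233.1]), array([0.551, 0.054, 0.04 ]))]
2 [(0.97, array([251.8, 208.9]), array([0.563, 0.177, 0.04 ])), (0.81, array([266.2, 194.1]), array([0.576, 0.231, 0.04 ])), (0.72, array([220.4, 233.1]), array([0.551, 0.054, 0.04 ]))]
3 [(0.97, array([251.8, 208.9]), array([0.563, 0.177, 0.04 ])), (0.81, array([266.2, 194.1]), array([0.576, 0.231, 0.04 ])), (0.72, array([220.4, 233.1]), array([0.551, 0.054, 0.04 ]))]
[(0.73, array([245.8, 218. ]), array([0.556, 0.141, 0.026])), (0.64, array([237.7, 182.4]), array([0.656, 0.153, 0.026])), (0.39, array([239.7, 180.9]), array([0.656, 0.16 , 0.026]))]
```

View pics/top0.png

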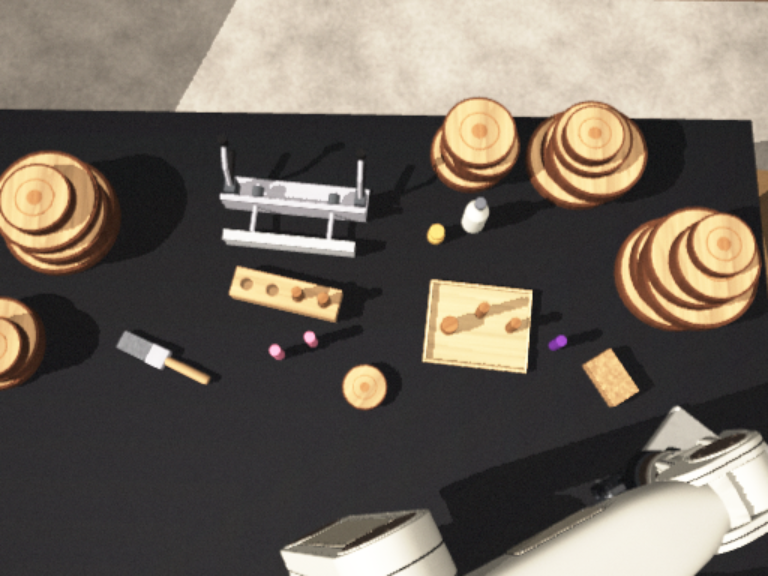

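View pics/side0.png

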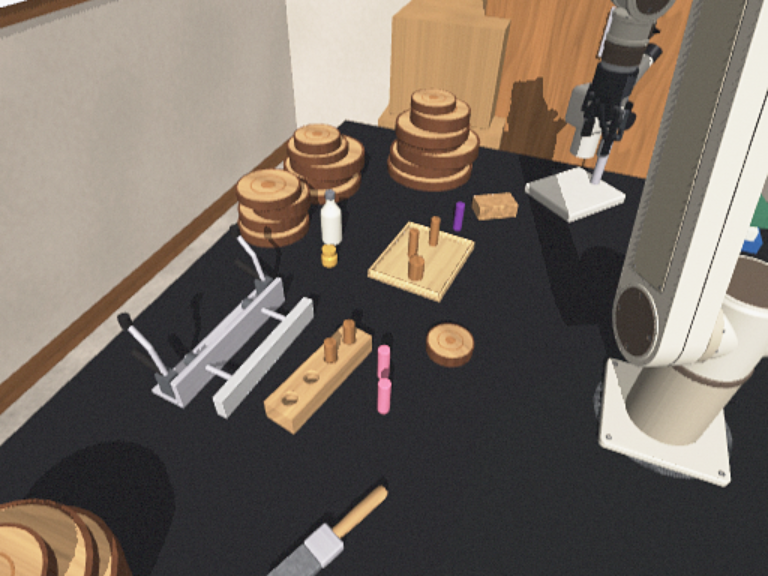

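Top view (full-res = display/1.5): the block's empty pockets are at display (247,284) and (272,290), and the seated plugs at (297,294) and (323,298). The spare candidates in the tray are (484,311) and (513,326), and the stub is at (449,325). Lookalikes are the pink pair at (277,351) and (310,339), just behind the block, and the purple one at (557,342) beside the tray. The side view agrees.

```bash
cat > m.py <<'E'
from h import *
def top_rect(P,m):
    q=P[m][:,:2].astype(np.float32)*1000
    (c,s,a)=cv2.minAreaRect(q); return np.round(c,1),np.round(s,1),round(a,2)
E
python3 - <<'E'
from m import *
ims={}
for n in ("top","side"):
    im,d=viewer.camera(n); ims[n]=im; P=cloud(n,d); ok=d>0
    x,y,z=P[...,0],P[...,1],P[...,2]
    reg=ok&(z>.055)&(z<.1)&(x>.38)&(x<.62)&(y>-.42)&(y<.27)
    k,lab,st,cen=cv2.connectedComponentsWithStats(reg.astype(np.uint8))
    for i in range(1,k):
        m=lab==i
        if m.sum()<8: continue
        zt=np.percentile(z[m],95); t=m&(z>zt-.006)
        print(n,"tall",np.round(cen[i][::-1]),m.sum(),"ztop %.3f"%zt,"mean top",np.round([(x[t].min()+x[t].max())/2,(y[t].min()+y[t].max())/2],4),np.round(P[t].mean(0),4), "px@.075",np.round(at_z(n,np.argwhere(t).mean(0),.075),4))
    b=max(viewer.masks_of(n,"block"),key=lambda f:f["p"])["mask"]
    b=b&ok&(abs(z-.04)<.005); print(n,"block z",np.median(z[b]),top_rect(P,b))
    b=max(viewer.masks_of(n,"bar"),key=lambda f:f["p"])["mask"]
    b=b&ok&(abs(z-.049)<.006)&(x<.70); print(n,"bar",np.median(z[b]),top_rect(P,b))
    b=max(viewer.masks_of(n,"tray"),key=lambda f:f["p"])["mask"]&ok; print(n,"tray",top_rect(P,b))
a=cv2.resize(ims["top"][170:260,140:390,::-1],(750,270),interpolation=cv2.INTER_CUBIC)
b=cv2.resize(ims["side"][140:290,170:345,::-1],(350,300),interpolation=cv2.INTER_CUBIC)
c=np.zeros((570,750,3),np.uint8); c[:270]=a; c[270:,:350]=b
cv2.imwrite("pics/crop1.png",c)
E
```

```text
top tall [195. 198.] 54 ztop 0.083 mean top [0.5534 0.1253] [0.5534 0.1246 0.0803] px@.075 [0.5546 0.1252 0.075 ]
top tall [199. 215.] 54 ztop 0.084 mean top [0.5429 0.0719] [0.542  0.0724 0.0806] px@.075 [0.5432 0.0729 0.075 ]
top tall [205. 322.] 47 ztop 0.081 mean top [ 0.5289 -0.2444] [ 0.5282 -0.2461  0.0782] px@.075 [ 0.5289 -0.2466  0.075 ]
top tall [215. 343.] 51 ztop 0.079 mean top [ 0.4986 -0.3062] [ 0.4986 -0.3062  0.0758] px@.075 [ 0.4988 -0.3063  0.075 ]
top tall [225. 206.] 48 ztop 0.075 mean top [0.4663 0.0967] [0.4649 0.0961 0.0712] px@.075 [0.4644 0.0957 0.075 ]
top tall [227. 374.] 52 ztop 0.073 mean top [ 0.4654 -0.3958] [ 0.4664 -0.3964  0.07  ] px@.075 [ 0.4657 -0.3952  0.075 ]
top tall [234. 183.] 47 ztop 0.074 mean top [0.4381 0.1625] [0.438  0.1632 0.0707] px@.075 [0.4375 0.1626 0.075 ]
top block z 0.03929638287209657 (array([559.3, 151.4]), array([221.6,  61.6]), 76.62)Traceback (most recent call last):
  File "<stdin>", line 15, in <module>
ValueError: max() iterable argument is empty
```

Run:
```python
from m import *
ims={}
for n in ("side","top"):
    im,d=viewer.camera(n); ims[n]=im; P=cloud(n,d); ok=d>0
    x,y,z=P[...,0],P[...,1],P[...,2]
    reg=ok&(z>.04)&(z<.1)&(x>.38)&(x<.62)&(y>-.42)&(y<.27)
    if n=="side":
      for X in ([.5289,-.246],[.4988,-.306],[.5546,.1252],[.5432,.0729]):
        m=reg&(z>.06)&(np.hypot(x-X[0],y-X[1])<.022)
        if m.sum()<5: print("none",X); continue
        zt=np.percentile(z[m],95); 
        # circle fit to visible side with r=11 mm, all visible pts
        from scipy.optimize import least_squares
        q=P[m&(z<zt-.004)][:,:2]; s=least_squares(lambda c:np.hypot(*(q-c).T)-.011,X,loss="soft_l1",f_scale=.001).x if len(q)>3 else 0
        t=m&(z>zt-.005)
        print("side",m.sum(),"ztop %.3f"%zt,"fit",np.round(s,4),"top",np.round(P[t].mean(0),4))
    f=viewer.masks_of(n,"block")
    b=ok&(abs(z-.04)<.004)&(abs(x-.56)<.07)&(abs(y-.151)<.14)&(x+.233*(y-.151)<.62)
    print(n,"block nomask",np.median(z[b]),top_rect(P,b))
    b=ok&(abs(z-.049)<.006)&(x>.62)&(x<.70)&(y>-.02)&(y<.32); print(n,"bar",b.sum(),np.median(z[b]),top_rect(P,b))
    # front edge of bar: min x per y bin
    if b.sum():
        yy=np.linspace(.03,.27,13); e=[(yc,np.min(x[b&(abs(y-yc)<.008)])) for yc in yy if (b&(abs(y-yc)<.008)).any()]
        print(np.polyfit(*np.array(e).T,1),np.polyval(np.polyfit(*np.array(e).T,1),.15))
    b=ok&(z>.012)&(z<.022)&(x>.37)&(x<.62)&(y>-.37)&(y<-.1); print(n,"tray",top_rect(P,b))
a=cv2.resize(ims["top"][170:260,140:390,::-1],(750,270),interpolation=cv2.INTER_CUBIC)
b=cv2.resize(ims["side"][140:290,170:345,::-1],(350,300),interpolation=cv2.INTER_CUBIC)
c=np.zeros((570,750,3),np.uint8); c[:270]=a; c[270:,:350]=b
cv2.imwrite("pics/crop1.png",c)
```

```text
side 43 ztop 0.078 fit [ 0.5328 -0.2475] top [ 0.532  -0.2447  0.0759]
side 44 ztop 0.078 fit [ 0.502  -0.3092] top [ 0.5024 -0.3067  0.0758]
side 81 ztop 0.083 fit [0.5577 0.1237] top [0.5562 0.126  0.081 ]
side 74 ztop 0.082 fit [0.5461 0.0707] top [0.5443 0.0732 0.0805]
side block nomask 0.04088277585101917 (array([562.8, 150. ]), array([222.1,  62.2]), 77.34)
side bar 704 0.04978168560181898 (array([670.3, 147.1]), array([270.7,  23.2]), 85.06)
[0.0841022  0.64687125] 0.6594865748977488
side tray (array([ 505.7, -241.4]), array([214.2, 171.6]), 84.47)
top block nomask 0.039142070747747185 (array([559.8, 151.5]), array([220.3,  61.3]), 77.39)
top bar 543 0.04786080173725004 (array([666.8, 148.7]), array([270.2,  22.8]), 84.96)
[0.08762448 0.64309012] 0.6562337947301458
top tray (array([ 502.3, -240.7]), array([210.1, 171. ]), 84.49)
```

View pics/crop1.png

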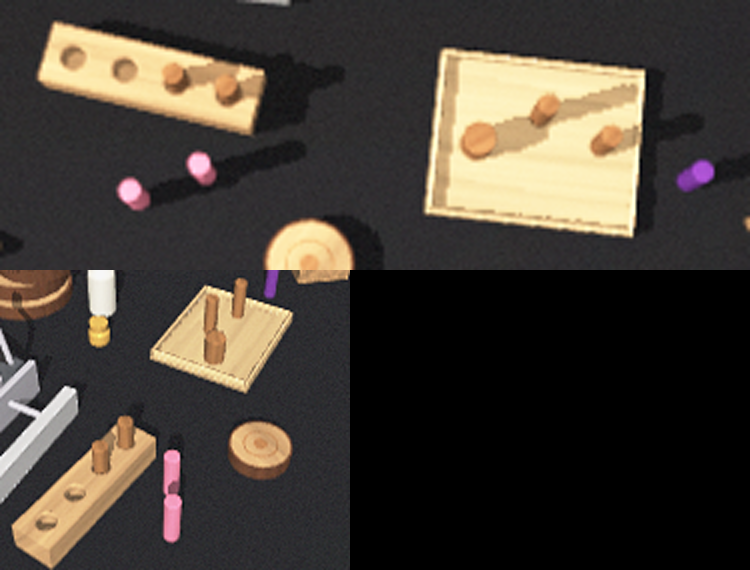

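Spares: the slim brown plugs at crop (546,108) and (606,140), which are full-res (206,322) and (217,342). They are inside the tray and 22 mm wide, as described. The thick stub at crop (478,139), the purple one at (697,175) outside the tray and the pink pair are excluded.

The empty pockets are the two at higher y. I'll rotate and travel above spare 1.

Call:
{"method": "servo_tool", "body": {"commands": [[60,0,0,0,-0.178],[60,0,0,0,-0.178],[60,0,0,0,-0.178],[60,0,0,0,-0.178],[60,0,0,0,-0.178],[60,26.5,25.8,8,0],[60,26.5,25.8,8,0],[60,26.5,25.8,8,0],[60,26.5,25.8,8,0],[60,26.5,25.8,8,0],[60,26.5,25.8,8,0],[60,26.5,25.8,8,0],[60,26.5,25.8,8,0],[60,26.5,25.8,8,0],[60,26.5,25.8,8,0],[60,0,0,0,0],[60,0,0,0,0]]}}

```text
clock: 3.58
eef_pos: [0.5305, -0.2477, 0.1591]
tool_rot: [0.782, 0.624, -0.0, -0.0]
ft_force: [-0.4, -0.4, 0.3]
grip_width: 0.0603
grasp_force: 0.0
```

```bash
cat > g.py <<'E'
from h import *
from scipy.spatial.transform import Rotation as Ro
def to(x,y,z,ang=None):
    o=status.get_obs(); R=Ro.from_quat(o["tool_rot"]).as_matrix(); p=o["eef_pos"]
    a=np.degrees(np.arctan2(R[1,1],R[0,1]))
    print("t",round(o["clock"],2),"tcp",np.round(p,4),"tooly ang",round(a,2),"tilt",np.round(R[:2,2],3),"j6",round(o["joint_pos"][5],2),"w",round(o["grip_width"],4),"F",np.round(o["ft_force"],1))
    print("shift mm",np.round(R.T@(np.array([x,y,z])-p)*1000,1), "turn",None if ang is None else round(-np.radians((ang-a+180)%360-180),3))
E
python3 -c "
from g import *
to(.5305,-.246,.049,-12.7)"
```

```text
t 3.58 tcp [ 0.5305 -0.2477  0.1591] tooly ang -12.82 tilt [-0.001 -0.   ] j6 1.36 w 0.0603 F [-0.4 -0.4  0.3]
shift mm [  1.7  -0.3 110.1] turn -0.002
```

Call:
{"method": "servo_tool", "body": {"commands": [[60,1.7,0,22,0],[60,0,0,22,0],[60,0,0,22,0],[60,0,0,22,0],[60,0,0,22,0],[60,0,0,0,0],[10,0,0,0,0],[10,0,0,0,0],[10,0,0,0,0],[10,0,0,0,0],[10,0,0,0,0],[10,0,0,0,0],[10,0,0,0,0]]}}

```text
clock: 5.2
eef_pos: [0.5322, -0.2466, 0.0508]
tool_rot: [0.782, 0.624, 0.0, 0.001]
ft_force: [-1.0, -1.1, 6.2]
grip_width: 0.0205
grasp_force: 58.6
```

```bash
python3 -c "
from g import *
to(.5305,-.246,.049,-12.7)
im,d=viewer.camera('side')
cv2.imwrite('pics/s2.png',cv2.resize(im[100:220,200:360,::-1],(800,600),interpolation=cv2.INTER_CUBIC))"
```

```text
t 5.2 tcp [ 0.5322 -0.2466  0.0508] tooly ang -12.84 tilt [ 0.002 -0.002] j6 1.36 w 0.0205 F [-1.  -1.1  6.2]
shift mm [ 0.2 -1.8  1.8] turn -0.002
```

View pics/s2.png

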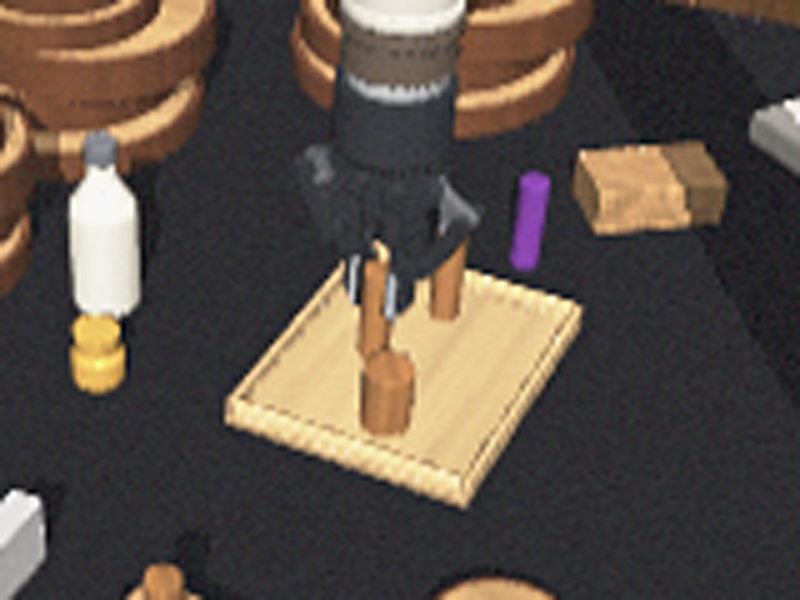

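The slim brown plug is between the pads at about (375,300), with the stub at (387,392) and spare 2 at (447,280) untouched. I'll lift it and carry it over pocket 2.

Call:
{"method": "servo_tool", "body": {"commands": [[10,0,0,-20,0],[10,0,0,-30,0],[10,0,0,-40,0],[10,35,-5,0,0],[10,35,-5,0,0],[10,35,-5,0,0],[10,35,-5,0,0],[10,35,-5,0,0],[10,35,-5,0,0],[10,35,-5,0,0],[10,35,-5,0,0],[10,35,-5,0,0],[10,35,-5,0,0],[10,35,-5,0,0],[10,35,-4,0,0],[10,0,0,0,0],[10,0,0,0,0]]}}

```text
clock: 7.38
eef_pos: [0.5667, 0.1763, 0.139]
tool_rot: [0.782, 0.624, -0.001, -0.0]
ft_force: [-1.0, -0.1, 0.6]
grip_width: 0.0203
grasp_force: 58.6
```

```bash
python3 -c "
from g import *
to(.5672,.1771,.10,-12.7)"
```

```text
t 7.38 tcp [0.5667 0.1763 0.139 ] tooly ang -12.82 tilt [-0.001 -0.001] j6 2.1 w 0.0203 F [-1.  -0.1  0.6]
shift mm [ 0.9  0.4 39. ] turn -0.002
```

Call:
{"method": "servo_tool", "body": {"commands": [[10,0.9,0.4,17,0],[10,0,0,17,0],[10,0,0,0,0],[10,0,0,0,0]]}}

```text
clock: 7.88
eef_pos: [0.568, 0.1766, 0.1059]
tool_rot: [0.782, 0.623, 0.0, 0.0]
ft_force: [-0.7, 0.4, 0.3]
grip_width: 0.0204
grasp_force: 58.6
```

```bash
cat > chk.py <<'E'
from g import *
from scipy.optimize import least_squares
im,d=viewer.camera("side"); P=cloud("side",d); x,y,z=P[...,0],P[...,1],P[...,2]
def fit(X,z0,z1,tag):
    m=(d>0)&(z>z0)&(z<z1)&(np.hypot(x-X[0],y-X[1])<.02); q=P[m][:,:2]
    s=least_squares(lambda c:np.hypot(*(q-c).T)-.011,X,loss="soft_l1",f_scale=.001).x
    print(tag,len(q),"z %.3f-%.3f"%(z[m].min(),z[m].max()),"fit",np.round(s,4)); return s
import sys
X=[float(a) for a in sys.argv[1:3]]
s=fit([.5577,.1237],.05,.078,"seat1"); fit([.5461,.0707],.05,.078,"seat0"); c=fit(X,.055,.085,"held")
print("held - seat1", np.round((c-s)*1000,1))
to(X[0],X[1],.054,-12.7)
cv2.imwrite("pics/"+sys.argv[3],cv2.resize(im[170:290,150:310,::-1],(800,600),interpolation=cv2.INTER_CUBIC))
E
python3 chk.py .5672 .1771 s3.png
```

```text
seat1 57 z 0.050-0.077 fit [0.5569 0.1236]
seat0 60 z 0.051-0.078 fit [0.5458 0.0705]
held 51 z 0.063-0.084 fit [0.5689 0.1761]
held - seat1 [12.  52.5]
t 7.92 tcp [0.5683 0.1769 0.1062] tooly ang -12.89 tilt [0.001 0.   ] j6 2.1 w 0.0204 F [-0.1  0.2 -0.2]
shift mm [-0.1 -1.1 52.2] turn -0.003
```

View pics/s3.png

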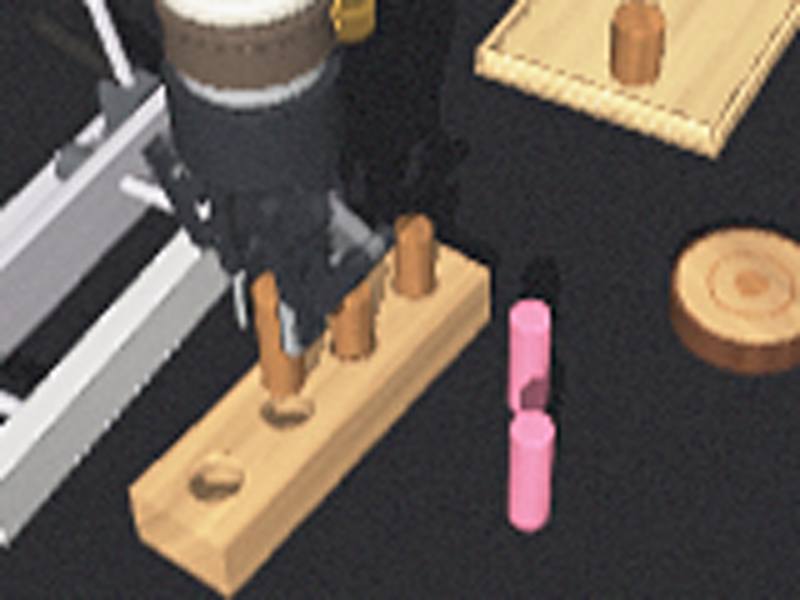

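The held plug sits over pocket 2 (image (280,385)), with the empty mouth just below it at (287,410). Its offset to the seated neighbour is (12, 52.5) mm, against (11.9, 52.7) expected, so I'll insert it.

Call:
{"method": "servo_tool", "body": {"commands": [[10,0,0,10,0],[10,0,0,8,0],[10,0,0,7,0],[10,0,0,7,0],[10,0,0,6,0],[10,0,0,6,0],[10,0,0,3,0],[10,0,0,0,0]]}}

```text
clock: 8.93
eef_pos: [0.5676, 0.1773, 0.058]
tool_rot: [0.782, 0.624, -0.0, -0.0]
ft_force: [0.6, 0.1, -0.3]
grip_width: 0.0204
grasp_force: 58.6
```

Call:
{"method": "servo_tool", "body": {"commands": [[10,0,0,2,0],[10,0,0,0,0],[45,0,0,0,0],[45,0,0,0,0],[45,0,0,0,0],[45,0,0,-20,0],[45,0,0,-30,0],[45,0,0,-40,0],[60,0,0,0,0]]}}

```text
clock: 10.05
eef_pos: [0.5703, 0.1782, 0.1504]
tool_rot: [0.782, 0.624, 0.004, 0.001]
ft_force: [0.7, 0.6, 0.7]
grip_width: 0.0601
grasp_force: 0.0
```

```bash
python3 -c "
from g import *
to(.5020,-.308,.145,-12.7)
im,d=viewer.camera('side');P=cloud('side',d); z=P[...,2]
for X in ([.568,.177],[.5545,.1245],[.5432,.0725]):
  m=(d>0)&(z>.05)&(z<.1)&(np.hypot(P[...,0]-X[0],P[...,1]-X[1])<.02); print(X,m.sum(),np.percentile(z[m],95) if m.any() else 0)
"
```

```text
t 10.05 tcp [0.5703 0.1782 0.1504] tooly ang -12.84 tilt [0.008 0.002] j6 2.1 w 0.0601 F [0.7 0.6 0.7]
shift mm [-489.3   41.4    3.7] turn -0.002
[0.568, 0.177] 115 0.08213363425571064
[0.5545, 0.1245] 98 0.08186700020071697
[0.5432, 0.0725] 96 0.08216577226289211
```

Call:
{"method": "servo_tool", "body": {"commands": [[60,-34.8,2.8,0,0],[60,-34.8,2.8,0,0],[60,-34.8,2.8,0,0],[60,-34.8,2.8,0,0],[60,-34.8,2.8,0,0],[60,-34.8,2.8,0,0],[60,-34.8,2.8,0,0],[60,-34.8,2.8,0,0],[60,-34.8,2.8,0,0],[60,-34.8,2.8,0,0],[60,-34.8,2.8,0,0],[60,-34.8,2.8,0,0],[60,-34.8,2.8,0,0],[60,-34.8,2.8,0,0],[60,0,0,0,0],[60,0,0,0,0],[60,0,0,0,0]]}}

```text
clock: 12.22
eef_pos: [0.4976, -0.3051, 0.1458]
tool_rot: [0.781, 0.624, -0.0, -0.001]
ft_force: [-0.6, 0.2, -0.3]
grip_width: 0.06
grasp_force: 0.0
```

```bash
python3 -c "
from g import *
to(.5015,-.3065,.049,-12.7)"
```

```text
t 12.22 tcp [ 0.4976 -0.3051  0.1458] tooly ang -12.76 tilt [-0.001  0.001] j6 1.24 w 0.06 F [-0.6  0.2 -0.3]
shift mm [-0.5  4.2 96.8] turn -0.001
```

Call:
{"method": "servo_tool", "body": {"commands": [[60,-0.5,4.2,20,0],[60,0,0,20,0],[60,0,0,20,0],[60,0,0,20,0],[60,0,0,16,0],[60,0,0,0,0],[10,0,0,0,0],[10,0,0,0,0],[10,0,0,0,0],[10,0,0,0,0],[10,0,0,0,0],[10,0,0,0,0],[10,0,0,0,0]]}}

```text
clock: 13.85
eef_pos: [0.5024, -0.3082, 0.0513]
tool_rot: [0.782, 0.624, 0.0, 0.001]
ft_force: [0.8, 0.3, 5.7]
grip_width: 0.0204
grasp_force: 58.6
```

Call:
{"method": "servo_tool", "body": {"commands": [[10,0,0,-20,0],[10,0,0,-30,0],[10,0,0,-40,0],[10,36.1,-2.9,0,0],[10,36.1,-2.9,0,0],[10,36.1,-2.9,0,0],[10,36.1,-2.9,0,0],[10,36.1,-2.9,0,0],[10,36.1,-2.9,0,0],[10,36.1,-2.9,0,0],[10,36.1,-2.9,0,0],[10,36.1,-2.9,0,0],[10,36.1,-2.9,0,0],[10,36.1,-2.9,0,0],[10,36.1,-2.9,0,0],[10,36.1,-2.9,0,0],[10,36.1,-2.9,0,0],[10,36.1,-2.9,0,0],[10,0,0,0,0],[10,0,0,0,0]]}}

```text
clock: 16.35
eef_pos: [0.579, 0.2294, 0.1396]
tool_rot: [0.782, 0.624, -0.001, -0.0]
ft_force: [-0.2, -0.2, 0.6]
grip_width: 0.0207
grasp_force: 58.6
```

```bash
python3 -c "
from g import *
to(.5795,.2300,.106,-12.7)"
```

```text
t 16.35 tcp [0.579  0.2294 0.1396] tooly ang -12.83 tilt [-0.001 -0.001] j6 2.17 w 0.0207 F [-0.2 -0.2  0.6]
shift mm [ 0.7  0.4 33.6] turn -0.002
```

Call:
{"method": "servo_tool", "body": {"commands": [[10,0.7,0.4,17,0],[10,0,0,17,0],[10,0,0,0,0],[10,0,0,0,0]]}}

```text
clock: 16.85
eef_pos: [0.58, 0.2301, 0.106]
tool_rot: [0.782, 0.623, -0.0, -0.0]
ft_force: [0.5, -1.0, 0.7]
grip_width: 0.0205
grasp_force: 58.6
```

```bash
python3 chk.py .5795 .2300 s4.png; python3 -c "
from h import *
im,d=viewer.camera('side');P=cloud('side',d);z=P[...,2]
q=P[(d>0)&(abs(z-.04)<.004)&(abs(P[...,0]-.56)<.07)&(abs(P[...,1]-.151)<.14)&(P[...,0]+.233*(P[...,1]-.151)<.62)][:,:2]
print(cv2.minAreaRect((q*1000).astype('float32')))"
```

```text
seat1 60 z 0.050-0.077 fit [0.5574 0.1235]
seat0 57 z 0.050-0.078 fit [0.5457 0.0709]
held 58 z 0.061-0.085 fit [0.5813 0.2297]
held - seat1 [ 23.9 106.2]
t 16.9 tcp [0.5804 0.2303 0.1065] tooly ang -12.85 tilt [0. 0.] j6 2.17 w 0.0207 F [-0.6 -0.2 -0.6]
shift mm [-0.5 -0.8 52.5] turn -0.003
((562.665283203125, 150.63609313964844), (222.50328063964844, 62.19981384277344), 77.43364715576172)
```

View pics/s4.png

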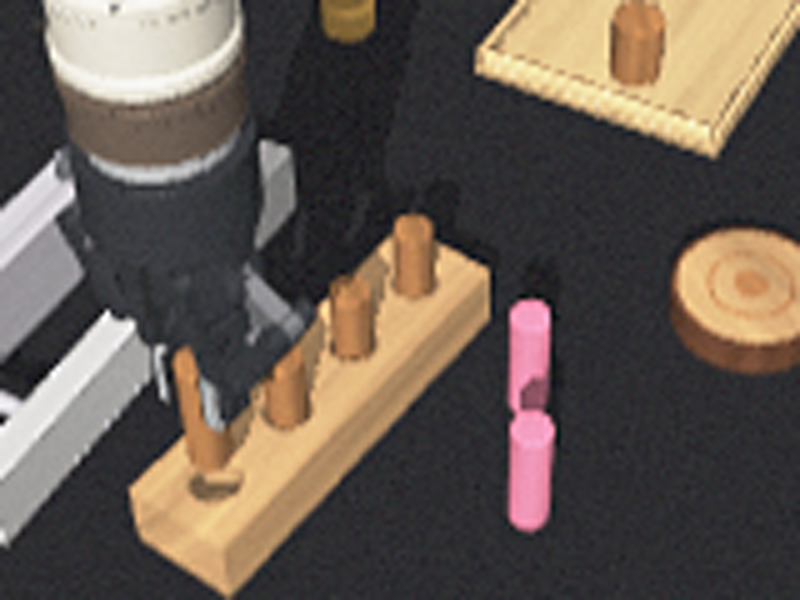

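Plug 2 hangs above the last pocket (plug end at (208,465), mouth at (215,487)), and the first spare is seated at (288,390). The offset is (23.9, 106.2) mm against (23.7, 105.4) expected, so I'll insert it.

Call:
{"method": "servo_tool", "body": {"commands": [[10,-0.5,-0.3,10,0],[10,0,0,8,0],[10,0,0,7,0],[10,0,0,7,0],[10,0,0,6,0],[10,0,0,6,0],[10,0,0,3,0],[10,0,0,2,0],[10,0,0,0,0]]}}

```text
clock: 18.08
eef_pos: [0.5797, 0.2301, 0.0573]
tool_rot: [0.782, 0.624, -0.0, -0.0]
ft_force: [-0.7, 0.1, -0.2]
grip_width: 0.0204
grasp_force: 58.6
```

Call:
{"method": "servo_tool", "body": {"commands": [[45,0,0,0,0],[45,0,0,0,0],[45,0,0,0,0],[45,0,0,-20,0],[45,0,0,-30,0],[45,0,0,-45,0],[55,0,0,0,-0.171],[55,0,0,0,-0.171],[55,0,0,0,-0.171],[55,0,0,0,-0.171],[55,0,0,0,-0.171],[55,0,0,0,-0.171],[55,0,0,0,-0.171],[55,0,0,0,-0.171],[55,0,0,0,-0.171],[55,0,0,0,-0.171],[55,0,0,0,0]]}}

```text
clock: 20.2
eef_pos: [0.5797, 0.23, 0.1523]
tool_rot: [0.043, 0.999, 0.0, 0.0]
ft_force: [-1.1, -0.1, 0.0]
grip_width: 0.0548
grasp_force: 0.0
```

```bash
python3 -c "
from g import *
to(.500,.157,.024,85)
im,d=viewer.camera('side');P=cloud('side',d); x,y,z=P[...,0],P[...,1],P[...,2]
for X in ([.580,.230],[.568,.177],[.5545,.1245],[.5432,.0725],[.466,.096],[.438,.163]):
  m=(d>0)&(z>.05)&(z<.1)&(np.hypot(x-X[0],y-X[1])<.02); print(X,m.sum(),np.percentile(z[m],95) if m.any() else 0, P[m].mean(0) if m.any() else 0)
"
```

```text
t 20.2 tcp [0.5797 0.23   0.1523] tooly ang 85.03 tilt [0. 0.] j6 0.46 w 0.0548 F [-1.1 -0.1  0. ]
shift mm [ 73.1 -79.7 128.3] turn 0.0
[0.58, 0.23] 123 0.08203248543912714 [0.57738869 0.23406587 0.07163297]
[0.568, 0.177] 112 0.08205066632989244 [0.56610441 0.18150858 0.07182509]
[0.5545, 0.1245] 107 0.08262739869422435 [0.55475544 0.1288259  0.07089777]
[0.5432, 0.0725] 98 0.08168049162103118 [0.54280834 0.07602506 0.07061964]
[0.466, 0.096] 82 0.07273147783185785 [0.46716135 0.100153   0.06570341]
[0.438, 0.163] 93 0.07235812828619399 [0.44015055 0.16624532 0.06566309]
```

Call:
{"method": "servo_tool", "body": {"commands": [[55,18.3,-20,0,0],[55,18.3,-20,0,0],[55,18.3,-20,0,0],[55,18.3,-19.7,0,0],[55,0,0,0,0],[55,0,0,20,0],[55,0,0,25,0],[55,0,0,25,0],[55,0,0,25,0],[55,0,0,20,0],[55,0,0,13,0],[55,0,0,0,0]]}}

```text
clock: 21.75
eef_pos: [0.4998, 0.157, 0.0234]
tool_rot: [0.043, 0.999, -0.0, -0.001]
ft_force: [-0.9, 0.3, -0.2]
grip_width: 0.0548
grasp_force: 0.0
```

```bash
python3 -c "
from g import *
to(.500,.157,.024,85)
im,d=viewer.camera('side')
cv2.imwrite('pics/s5.png',cv2.resize(im[170:290,150:310,::-1],(800,600),interpolation=cv2.INTER_CUBIC))"
```

```text
t 21.75 tcp [0.4998 0.157  0.0234] tooly ang 85.12 tilt [-0.002 -0.   ] j6 0.39 w 0.0548 F [-0.9  0.3 -0.2]
shift mm [-0.2  0.  -0.6] turn 0.002
```

View pics/s5.png

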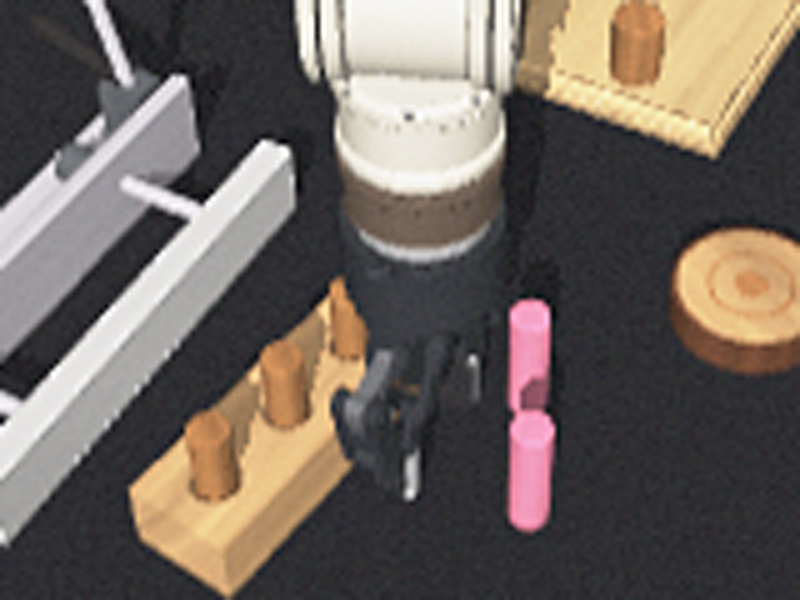

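The gripper stands low behind the block, at (410,440), clear of the pink pair at (530,400) and of all four seated plugs. I'll start pushing along the bar's normal.

Call:
{"method": "servo_tool", "body": {"commands": [[55,-4,0,0,0],[55,-4,0,0,0],[55,-4,0,0,0],[55,-4,0,0,0],[55,-4,0,0,0],[55,-4,0,0,0],[55,-4,0,0,0],[55,-4,0,0,0],[55,-4,0,0,0],[55,-4,0,0,0],[55,-4,0,0,0],[55,-4,0,0,0],[55,0,0,0,0]]}}

```text
clock: 23.42
eef_pos: [0.5487, 0.1529, 0.0244]
tool_rot: [0.042, 0.999, 0.0, 0.001]
ft_force: [-0.1, 0.2, -0.4]
grip_width: 0.055
grasp_force: 0.3
```

```bash
cat > bb.py <<'E'
from m import *
from g import to
to(.5,.157,.024,85)
n="top"; im,d=viewer.camera(n); P=cloud(n,d); x,y,z=P[...,0],P[...,1],P[...,2]; ok=d>0
b=ok&(abs(z-.049)<.006)&(x>.60)&(x<.76)&(y>-.02)&(y<.32)
f=viewer.masks_of(n,"bar")
if f: m=f[0]["mask"]; print("bar",f[0]["p"],top_rect(P,m&ok&(abs(z-.049)<.007)&(x<.76)))
f=viewer.masks_of(n,"block")
if f: print("block",f[0]["p"],top_rect(P,f[0]["mask"]&ok&(abs(z-.04)<.004)))
import sys
if len(sys.argv)>1: cv2.imwrite("pics/"+sys.argv[1],cv2.resize(im[120:270,110:310,::-1],(800,600),interpolation=cv2.INTER_CUBIC))
E
python3 bb.py t6.png
```

```text
t 23.43 tcp [0.5487 0.1529 0.0244] tooly ang 85.14 tilt [0.001 0.   ] j6 0.36 w 0.055 F [-0.1  0.2 -0.4]
shift mm [48.9 -0.   0.4] turn 0.002
bar 0.97 (array([668.4,  87. ]), array([143.2,  35.9]), 85.4)
block 0.93 (array([581.6,  93.5]), array([98.5, 60.7]), 87.04)
```

View pics/t6.png

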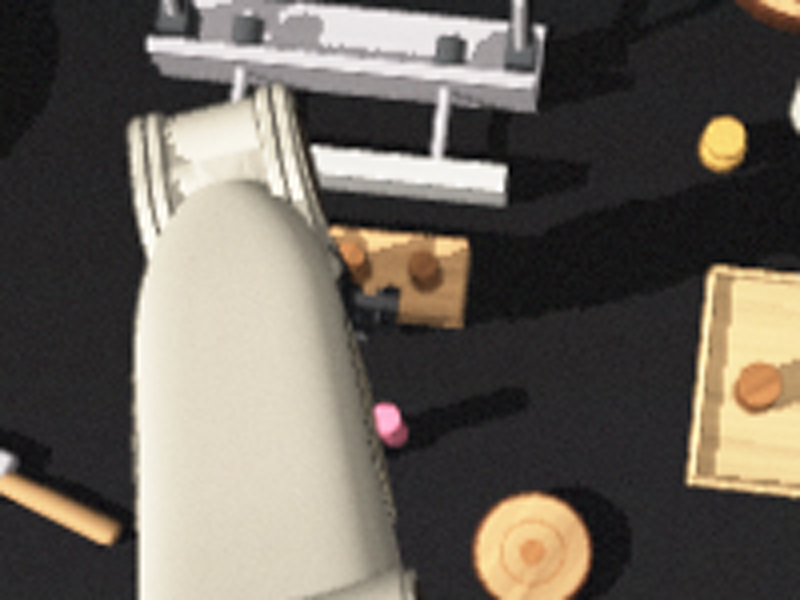

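The block (right end at (468,280)) is now nearly parallel to the bar (lower edge about (500,200)), with about 40 mm to go.

Call:
{"method": "servo_tool", "body": {"commands": [[55,-4,0,0,0],[55,-4,0,0,0],[55,-4,0,0,0],[55,-4,0,0,0],[55,-4,0,0,0],[55,-4,0,0,0],[55,-4,0,0,0],[55,-3,0,0,0],[55,0,0,0,0]]}}

```text
clock: 24.7
eef_pos: [0.5795, 0.15, 0.0243]
tool_rot: [0.043, 0.999, -0.0, 0.001]
ft_force: [-1.9, -0.2, 1.2]
grip_width: 0.0546
grasp_force: 0.9
```

```bash
python3 bb.py
```

```text
t 24.7 tcp [0.5795 0.15   0.0243] tooly ang 85.13 tilt [ 0.001 -0.   ] j6 0.34 w 0.0546 F [-1.9 -0.2  1.2]
shift mm [79.8  0.2  0.2] turn 0.002
bar 0.68 (array([660.1,  79.9]), array([132.1,  20.8]), 85.26)
block 0.76 (array([611.6,  87.8]), array([97.5, 57.8]), 81.85)
```

Call:
{"method": "servo_tool", "body": {"commands": [[55,-2,0,0,0],[55,-2,0,0,0],[55,-2,0,0,0],[55,-2,0,0,0],[55,-2,0,0,0],[55,0,0,0,0]]}}

```text
clock: 25.6
eef_pos: [0.5891, 0.1493, 0.0243]
tool_rot: [0.042, 0.999, 0.0, 0.0]
ft_force: [-3.1, -0.3, 1.0]
grip_width: 0.0552
grasp_force: 1.5
```

Call:
{"method": "servo_tool", "body": {"commands": [[55,-2,0,0,0],[55,-2,0,0,0],[55,-2,0,0,0],[55,0,0,0,0]]}}

```text
clock: 26.1
eef_pos: [0.5936, 0.1489, 0.0242]
tool_rot: [0.042, 0.999, 0.0, -0.001]
ft_force: [-6.7, 0.9, 4.4]
grip_width: 0.0551
grasp_force: 3.3
```

Call:
{"method": "servo_tool", "body": {"commands": [[55,-2,0,0,0],[55,-2,0,0,0],[55,-2,0,0,0],[55,0,0,0,0]]}}

```text
clock: 26.6
eef_pos: [0.5982, 0.1486, 0.0242]
tool_rot: [0.042, 0.999, 0.0, -0.002]
ft_force: [-9.7, 1.6, 7.0]
grip_width: 0.0546
grasp_force: 4.9
```

```bash
cat >> bb.py <<'E'
n="side"; im,d=viewer.camera(n); P=cloud(n,d); x,y,z=P[...,0],P[...,1],P[...,2]; ok=d>0
for l,h,w in (("bar",.049,.007),("block",.04,.004)):
    for f in viewer.masks_of(n,l)[:2]:
        q=f["mask"]&ok&(abs(z-h)<w); 
        if q.sum()>20: print("side",l,round(f["p"],2),q.sum(),"z",round(float(np.median(z[q])),4),top_rect(P,q))
pl=ok&(z>.06)&(z<.1)&(x<.66)&(x>.55)&(y>.02)&(y<.29)
if len(sys.argv)>1: cv2.imwrite("pics/s"+sys.argv[1],cv2.resize(im[160:310,110:310,::-1],(800,600),interpolation=cv2.INTER_CUBIC))
E
python3 bb.py 7.png
```

```text
t 26.6 tcp [0.5982 0.1486 0.0242] tooly ang 85.14 tilt [-0.005  0.   ] j6 0.33 w 0.0546 F [-9.7  1.6  7. ]
shift mm [98.6  0.   0.7] turn 0.002
bar 0.6 (array([671.5,  76.9]), array([128.3,  24.5]), 85.17)
block 0.75 (array([631.3,  87.6]), array([96.7, 61.1]), 85.49)
side bar 0.62 489 z 0.0496 (array([682.9, 190. ]), array([184.6,  21.5]), 84.96)
side block 0.74 535 z 0.0407 (array([643.4, 189.3]), array([139.2,  62.7]), 84.63)
side block 0.34 49 z 0.041 (array([ 696.9, -155.1]), array([28.2, 31.1]), 49.78)
```

View pics/s7.png

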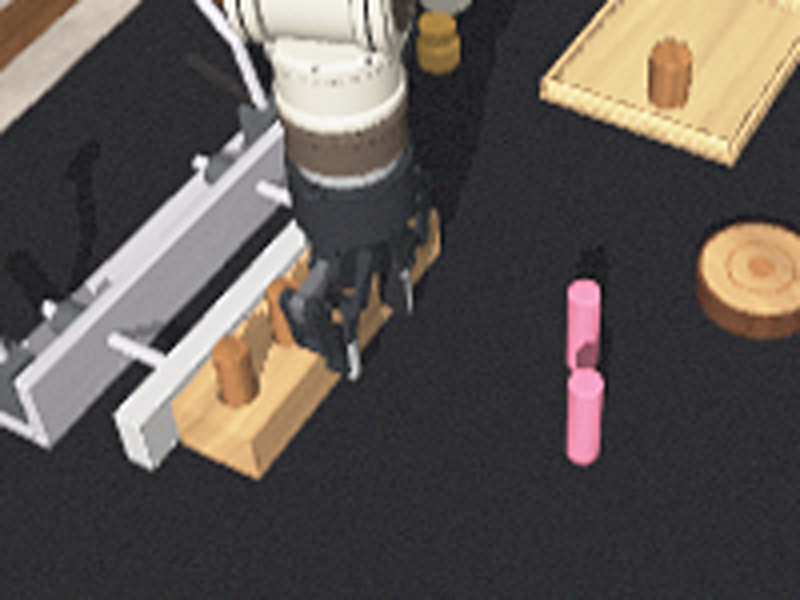

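The block is flat and square against the bar (contact edge from (175,400) to (300,250)), with all plugs standing and nothing touching the bar but the block. The bar is back about 9–10 mm, so it needs about 10 mm more.

Call:
{"method": "servo_tool", "body": {"commands": [[55,-2,0,0,0],[55,-2,0,0,0],[55,-2,0,0,0],[55,-2,0,0,0],[55,-2,0,0,0],[55,0,0,0,0]]}}

```text
clock: 27.65
eef_pos: [0.6058, 0.1479, 0.0242]
tool_rot: [0.042, 0.999, 0.0, -0.005]
ft_force: [-15.8, 2.4, 10.9]
grip_width: 0.055
grasp_force: 7.8
```

```bash
cat >> bb.py <<'E'
for nn in ("side","top"):
    im,d=viewer.camera(nn); P=cloud(nn,d); x,y,z=P[...,0],P[...,1],P[...,2]
    q=(d>0)&(abs(z-.049)<.006)&(x>.63)&(x<.72)&((abs(y-.24)<.03) if nn=="side" else (abs(y-.04)<.02))
    s=x[q]+.0872*-(y[q]-.15); print(nn,"bar normal coord lo/med/hi",np.round(np.percentile(s,[3,50,97]),4),q.sum())
E
python3 bb.py
python3 - <<'E'
import sys; sys.path.insert(0,'.')
from h import *
for nn in ("side","top"):  # start-of-episode reference (saved depth)
    P=cloud(nn,np.load(f'{nn}d.npy')); x,y,z=P[...,0],P[...,1],P[...,2]
    q=(abs(z-.049)<.006)&(x>.63)&(x<.72)&((abs(y-.24)<.03) if nn=="side" else (abs(y-.04)<.02))
    s=x[q]-.0872*(y[q]-.15); print("ref",nn,np.round(np.percentile(s,[3,50,97]),4),q.sum())
E
```

```text
t 27.65 tcp [0.6058 0.1479 0.0242] tooly ang 85.14 tilt [-0.009  0.001] j6 0.32 w 0.055 F [-15.8   2.4  10.9]
shift mm [1.062e+02 1.000e-01 1.200e+00] turn 0.003
bar 0.61 (array([677.2,  77.6]), array([128.2,  23. ]), 85.89)
block 0.94 (array([638.6,  84.7]), array([92.7, 61.2]), 85.08)
side bar 0.92 486 z 0.0497 (array([690.9, 190.5]), array([182.1,  21.6]), 84.95)
side block 0.56 493 z 0.0408 (array([648.8, 190.4]), array([136.1,  67.3]), 84.92)
side bar normal coord lo/med/hi [0.6373 0.6833 0.6969] 225
top bar normal coord lo/med/hi [0.6581 0.6836 0.6945] 87
ref side [0.6602 0.6687 0.6797] 186
ref top [0.6577 0.6663 0.6766] 85
```

Call:
{"method": "servo_tool", "body": {"commands": [[55,-2,0,0,0],[55,-1,0,0,0],[55,0,0,0,0],[55,0,0,0,0],[55,0,0,0,0],[55,0,0,0,0],[55,0,0,0,0],[55,0,0,0,0],[55,0,0,0,0],[55,0,0,0,0]]}}

```text
clock: 29.3
eef_pos: [0.6079, 0.1477, 0.0242]
tool_rot: [0.042, 0.999, 0.0, -0.005]
ft_force: [-17.2, 2.6, 12.8]
grip_width: 0.0549
grasp_force: 8.9
```

```bash
python3 bb.py 8.png
```

```text
t 29.3 tcp [0.6079 0.1477 0.0242] tooly ang 85.15 tilt [-0.011  0.001] j6 0.32 w 0.0549 F [-17.2   2.6  12.8]
shift mm [1.083e+02 1.000e-01 1.400e+00] turn 0.003
bar 0.31 (array([639.7,  80.6]), array([82.6, 59.7]), 80.62)
block 0.83 (array([640.4,  85.4]), array([93.5, 60.2]), 83.84)
side bar 0.82 500 z 0.0496 (array([697.8, 190.7]), array([157.8, 113.6]), 55.15)
side block 0.74 506 z 0.0407 (array([650. , 147.9]), array([219.7,  62.5]), 85.35)
side bar normal coord lo/med/hi [0.6374 0.6855 0.699 ] 226
top bar normal coord lo/med/hi [0.642  0.6847 0.6963] 87
```

View pics/s8.png

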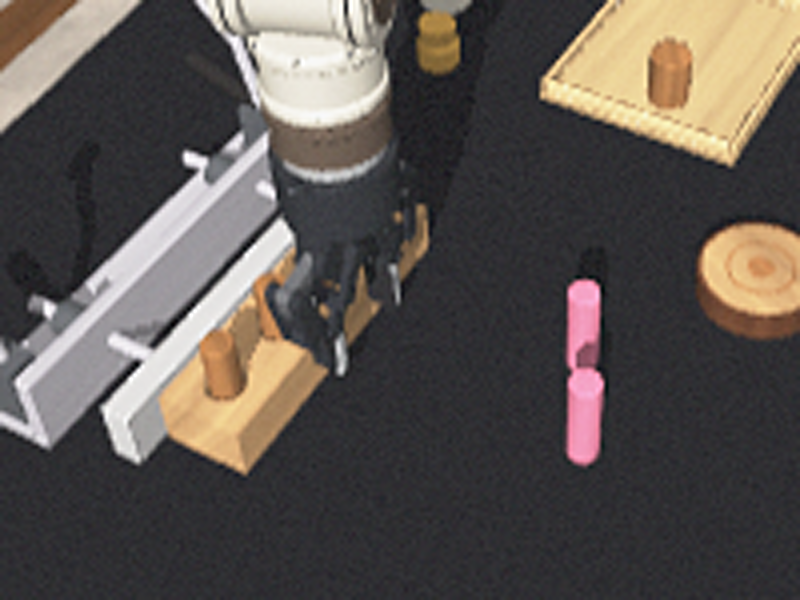

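The block is flush and square (84–85°, matching the bar) with plugs seated. The bar is back about 19.5 mm, or about 10 N, and the top height is unchanged, so it lies flat. I'll hand it in.

```bash
python3 -c "
from workcell import bot
print(bot.job_done())"
```

```text
the job is handed in; nothing more can be done
None
```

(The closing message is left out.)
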